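# Stack a stack-nest tote over a loaded one

### The job

The base tote on the desk is loaded with sample jars, so the empty tote with the handle must be stacked on top of it, not nested inside: turn it end for end, so that its cut-down end lies over the base tote's full-height end, set its four feet on the metal collar's rails and feel along them for the pockets until all four feet drop fully home. Work gently, never bear on the jars or disturb them or the two spare jars on the desk, and leave the tote standing level on its own.

Things in the scene. Friction and masses are not known exactly. Their poses are not given: they have to be found in the camera images.
- tote: Empty grey carrying tote, loose, 182 x 158 x 81 mm, 0.28 to 0.5 kg, left of the base tote. Origin at the centre of its underside, z up, x along its length: the +x end wall is cut down to 22 mm, the -x end full height (45 mm); long walls at y = +-66 mm. At the start its x points as base_tote's x within 0.65 rad, so about half a turn is needed.
- handle (a point): Centre of the tote's fixed black handle bar, 71 mm above the middle of its underside. The bar runs along the tote's y, 14 mm thick in x, 20 mm high, 120 mm free length: grip it from above, fingers closing along the tote's x.
- tote_scoop (a point): Middle of the tote's cut-down end, at x = +89.5 mm, z = 22 mm of the tote.
- foot (a point): Underside of one of the tote's four lug feet, at x = 70, y = 72.5, z = 0 mm of the tote. On its +y side the feet are far apart (x = +-70 mm), on its -y side close together (x = +-30 mm): this decides between stacking and nesting. They span |y| = 66 to 79 mm, each 16 mm long in x, 22 mm high, undersides level with the tote's.
- base_tote: Grey base tote, fixed on the desk, 198 x 150 mm, 85 mm high, no handle, holding three jars. Origin at the centre of its underside, z up, x along its length: the +x end is cut down to 45 mm, the -x end full height. Stacked, the tote's x is reversed to this x; with both alike the feet fall through the collar's gaps and the tote comes down on the jars (nested, wrong).
- base_scoop (a point): Middle of the base tote's cut-down end, at x = +97.5 mm, z = 45 mm of base_tote; axes as base_tote.
- rim_mid (a point): On base_tote, over its middle, at rail-top height (z = 95 mm). The aluminium collar on the rim has a flat rail along each long side (|y| 70 to 82.5 mm), outside it a lip 7 mm higher that leaves the feet 3.5 mm side play. Each rail has two pockets and two gaps, 26 mm long, open below (+y rail: gaps x = +-70; -y: +-30 mm).
- pocket_mean (a point): Mean place of one pocket, at x = 70, y = -76, z = 95 mm of base_tote. Pockets: collar x = +-70 mm in the -y rail, +-30 mm in the +y rail, 19 mm long, 7 mm deep (floor z = 88 mm). The collar is stiffly clipped on by hand and NOT measured: it sits up to 13 mm either way along base_tote's x (y and yaw true), so feel for the pockets. More than 35 N on it, impacts included, is too hard.
- sample_0: Capped sample jar, 53 mm across, 55 mm high, loose, standing on the base tote's 4 mm floor (cap top at z = 59 mm). Origin at the centre of its underside.
- sample_1: Capped sample jar, 53 mm across, 55 mm high, loose, standing on the base tote's 4 mm floor (cap top at z = 59 mm). Origin at the centre of its underside.
- sample_2: Capped sample jar, 53 mm across, 55 mm high, loose, standing on the base tote's 4 mm floor (cap top at z = 59 mm). Origin at the centre of its underside.
- spare_front: Capped spare jar, 53 mm across, 55 mm high, loose on the desk between the two totes. Origin at the centre of its underside.
- spare_back: Capped spare jar, 53 mm across, 55 mm high, loose on the desk between the two totes. Origin at the centre of its underside.

How it is judged:
By the outcome, as a careful person would: the job done as asked, in the order asked, and still so for the second after the job is handed in, with the robot touching nothing.
It also fails if it takes over 58 s, if anything falls off the work surface, if the arm or the gripper's body presses on something with over 40 N, if the wrist force passes 120 N, or if a joint passes its speed limit or range.

### The arm

A 7-joint arm with a two-finger parallel gripper is mounted at the origin on a cart in front of the work surface, level with it; the furniture and walls round the work are solid. World frame = base frame: x ahead of the robot, y to its left, z up, the work surface at z = 0. Lengths are in m, angles in rad, forces in N, time in s.
With the tool pointing down it reaches from about 0.425 to 0.875 m from the base axis. Payload 8.4 kg.
Tool frame: the origin (TCP) lies at the centre of the arm's flange, where the gripper is bolted on; the fingertips stand 173 mm ahead of it and the grasp point (between the pads) lies 155 mm ahead of it (ctrl.tcp_to_tips is the distance from the TCP to the fingertips, in m); z points along the fingers, y is the line along which they close (so a half turn about z gives the same grasp; the last joint's range is limited). The gripper opens to 85 mm and grips with 20 to 120 N. Pads are 22 mm wide; open, the fingers measure 114 mm over their backs; the gripper's body (76 mm by 85 mm) begins 54 mm behind the grasp point. The pads swing forward as they close: fully open they stand 13 mm farther back than shut.
Start: joints at [1.182, 0.333, 0.04, 1.465, -0.013, 1.343, -0.059], TCP at [0.186, -0.623, 0.405] pointing down, gripper open.
Joint ranges: [-2.58, 2.58], [-0.38, 2.09], [-1.3, 1.39], [0.25, 2.4], [-1.5, 4.64], [0.08, 2.09], [-2.65, 2.65]. Speed limits (rad/s): [2.22, 2.22, 2.79, 2.79, 3.14, 3.14, 3.14].

### API

Orientations are given as [roll, pitch, yaw] about the fixed x, y, z axes, in that order (R = Rz(yaw) Ry(pitch) Rx(roll)).
In Python, from station import ctrl gives the robot as it stands.
- The arm moves only by the tool step_arm, never from a script. Its argument "motion" is a list of rows, each an object with "linear": the shift along the world's x, y, z in m, a list of three; "rot": the turn, a rotation vector about the world's x, y, z in rad, a list of three; "hand": the closure, from 0 (fully open) to 1 (shut). A call has 1 to 8 rows; each row shifts and turns the commanded pose from where the row before left it; what a row does not reach is not made up. A row lasts 1/12 s, in which the tool goes at most 41.7 mm and 7.16 degrees, less where a joint would pass 70% of its speed; a pose out of reach is approached as far as the arm can. A call with a gripper value outside its range is refused whole. The fingers move at their own pace and stop on an object; "force" is the grip in N (left out, the last holds). Time passes only in rows, so rows that do not move let the fingers close. It gives the time, the measured TCP pose, the force, the opening and the grip force at its end, in the units of the state.
- ctrl.read_state(): the state, without advancing time (a new reading comes with each control period).
- ctrl.snapshot(name): name is "scene" or "top" or "wrist"; returns a dict with "pixels" (480x640x3 uint8, red, green, blue), "K" (3x3 intrinsics, pixels), "eye" and "orientation" of the camera in the world. Camera axes: x right, y down, z forward; pixel columns grow to the right and rows downward; lengths in m; the calibration is good to about 2 mm. The wrist camera is an equidistant fisheye: a pixel r from the principal point sees the ray r / f radians off the axis. A picture is of the moment at which its call begins. There is no depth.
- ctrl.sign_off(): hands the job in; it is judged then, once.
Trained networks look in the newest picture that a camera, given by its name, has taken for a name from the list of things; names that differ only in an ending like _2 or _b are one class to them, and where a whole thing is asked for, a point or a joint stands for the part that bears it (a point fixed in the world has none). Each returns a list of dicts, best first, with "score" (0 to 1); they miss things now and then, are a little off and sometimes report something else, mostly with a low value. They report only what shows in the picture. A call takes as long as a camera call.
- ctrl.spot_in(thing, camera): "pixel" ([row, column] in pixels, amid what is visible of it).
- ctrl.tip_of(thing, camera): "pixel" ([row, column] in pixels: a listed point, or the origin of a listed thing).
The state is a dict: "clock": time; "qpos": joint angles; "dq": joint speeds; "joint_efforts": joint torques, N m; "tcp_pos": TCP position; "orientation": TCP orientation; "force": force on the tool from outside, world axes, zero at the start; "torque": the same for the moment, N m; "finger_gap": opening from 0.0 (shut) to 1.0 (fully open); "gripper_force": force on a finger pad.
Only numpy, scipy, OpenCV 4.12 (cv2) and the standard library are available. Lean on these libraries where they do the work, as an engineer would, in place of code of your own. Each camera call takes 0.05 s, during which the arm holds its last target. There are 200 camera calls.

## Working session

There is one attempt and no reset: what is moved stays moved. The work goes in short steps, Python scripts to look and compute and a tool call to move; the robot and the scene stay as the last step left them, time stands still between calls to the robot, and variables do not carry over. Pictures are saved under pics/ and viewed, at most 10 in all, crops included, and the job is handed in when it is done.

Besides the shell and the picture viewer there is one more tool, called as name(argument=value, ...) on one line, values as JSON. step_arm: Moves the arm, as the interface text tells. Its arguments: {"type":"object","properties":{"motion":{"type":"array","items":{"type":"object","properties":{"linear":{"type":"array","items":{"type":"number"}},"rot":{"type":"array","items":{"type":"number"}},"hand":{"type":"number"}}}},"force":{"type":"number"}},"required":["motion"]}

```bash
mkdir -p pics
cat > h.py <<'E'
import numpy as np, cv2
from station import ctrl
from scipy.spatial.transform import Rotation as R
def rot(o):
    o=np.array(o,float)
    return o if o.shape==(3,3) else (R.from_euler('xyz',o).as_matrix() if o.size==3 else R.from_quat(o).as_matrix())
def ray(s,px,wrist=False):
    K=np.array(s['K']);r,c=px
    v=np.array([(c-K[0,2])/K[0,0],(r-K[1,2])/K[1,1]])
    if wrist:
        t=np.linalg.norm(v); d=np.array([*(v/max(t,1e-9)*np.sin(t)),np.cos(t)])
    else: d=np.array([*v,1.])
    return np.array(s['eye']),rot(s['orientation'])@d
def at_z(s,px,z,wrist=False):
    e,d=ray(s,px,wrist); return e+d*(z-e[2])/d[2]
def save(s,n): cv2.imwrite('pics/'+n+'.png',s['pixels'][:,:,::-1])
E
python3 - <<'E'
from h import *
np.set_printoptions(precision=4,suppress=True)
print(ctrl.read_state())
Z=dict(handle=.071,tote_scoop=.022,foot=0,tote=0,base_tote=0,base_scoop=.045,rim_mid=.095,pocket_mean=.095,sample_0=.004,spare_front=0)
for c in ['top','scene']:
    s=ctrl.snapshot(c);save(s,c+'0');print(c,s['eye'],s['orientation'],s['K'])
    for k,z in Z.items():
        for d in ctrl.tip_of(k,c)[:5]:
            print(c,k,round(d['score'],2),np.round(d['pixel']),at_z(s,d['pixel'],z))
E
```

```text
{'clock': 0.0, 'qpos': array([ 1.1818,  0.3339,  0.0399,  1.4662, -0.0134,  1.3433, -0.0585]), 'dq': array([-0.0019,  0.0018,  0.0007,  0.0014,  0.0015, -0.0008,  0.0003]), 'joint_efforts': array([ -0.0009, -65.8539,   1.3646, -40.5564,   0.0164,   0.0126,
        -0.    ]), 'tcp_pos': array([ 0.1857, -0.6227,  0.4038]), 'orientation': array([-3.14  ,  0.0001,  0.2897]), 'force': array([-0.4686,  0.6055,  0.4518]), 'torque': array([ 0.0084,  0.0313, -0.0032]), 'gripper_force': 0.0, 'finger_gap': 1.0022778791651268}
top [0.32   0.0429 1.1107] [-2.9387  0.0032 -1.6673] [[544.1537   0.     316.4251]
 [  0.     544.1537 235.8491]
 [  0.       0.       1.    ]]
top handle 0.74 [266. 226.] [0.4913 0.204  0.071 ]
top tote_scoop 0.68 [225. 239.] [0.5811 0.1811 0.022 ]
top foot 0.86 [234. 204.] [0.5736 0.2577 0.    ]
top tote 0.86 [274. 228.] [0.4848 0.2124 0.    ]
top base_tote 0.78 [254. 395.] [ 0.4946 -0.1344  0.    ]
top base_tote 0.5 [253. 400.] [ 0.4947 -0.1442  0.    ]
top base_scoop 0.56 [203. 388.] [ 0.5922 -0.126   0.045 ]
top base_scoop 0.19 [256. 404.] [ 0.4806 -0.144   0.045 ]
to
[... 454 characters left out ...]
[  0.       0.       1.    ]]
scene handle 0.82 [274. 295.] [0.4957 0.1957 0.071 ]
scene handle 0.54 [309. 294.] [0.4338 0.2971 0.071 ]
scene tote_scoop 0.73 [281. 267.] [0.5728 0.179  0.022 ]
scene foot 0.95 [307. 240.] [0.582  0.2576 0.    ]
scene tote 0.61 [310. 293.] [0.4892 0.2123 0.    ]
scene base_tote 0.83 [242. 369.] [ 0.4921 -0.1258  0.    ]
scene base_scoop 0.8 [216. 333.] [ 0.5871 -0.1208  0.045 ]
scene rim_mid 0.74 [203. 374.] [ 0.4927 -0.1403  0.095 ]
scene rim_mid 0.61 [275. 295.] [0.4715 0.2345 0.095 ]
scene pocket_mean 0.97 [185. 357.] [ 0.5745 -0.2143  0.095 ]
scene sample_0 0.74 [244. 394.] [ 0.4348 -0.1411  0.004 ]
scene spare_front 0.89 [268. 356.] [0.4615 0.0029 0.    ]
```

View pics/top0.png

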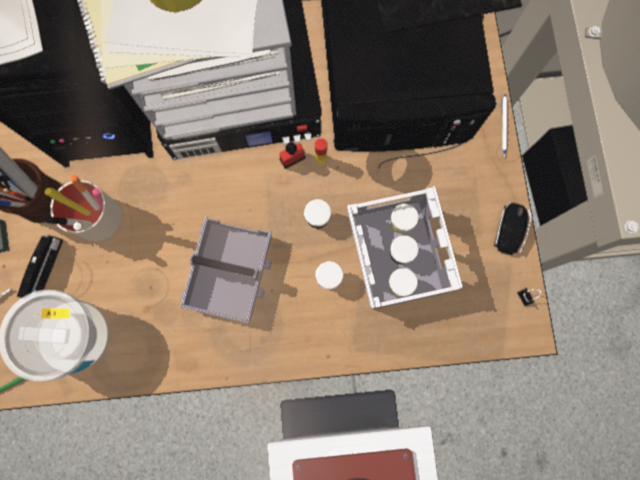

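View pics/scene0.png

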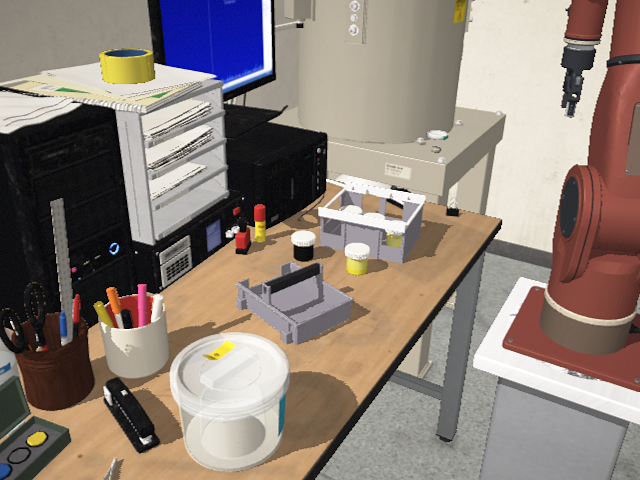

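The top view shows the tote's handle at about (266,226), with its scoop end facing +x and a yaw of about -0.27. The base tote is at about (250,402) with a yaw of about 0.13. The scene view agrees, and shows spare jars between the totes. I'll turn the wrist positively on the way over, so the last joint has room for the half turn later.

step_arm(motion=[{"linear":[0.03,0.028,0],"rot":[0,0,0.12],"hand":0},{"linear":[0.03,0.028,0],"rot":[0,0,0.12],"hand":0},{"linear":[0.03,0.028,0],"rot":[0,0,0.12],"hand":0},{"linear":[0.03,0.028,0],"rot":[0,0,0.12],"hand":0},{"linear":[0.03,0.028,0],"rot":[0,0,0.12],"hand":0},{"linear":[0.03,0.028,0],"rot":[0,0,0.12],"hand":0},{"linear":[0.03,0.028,0],"rot":[0,0,0.12],"hand":0},{"linear":[0.03,0.028,0],"rot":[0,0,0.12],"hand":0}])

```text
clock: 1.77
tcp_pos: [0.4268, -0.3972, 0.4051]
orientation: [3.141, 0.0, 1.256]
force: [1.4, -0.7, -0.4]
finger_gap: 0.998
gripper_force: 0.0
```

```bash
python3 -c "
from h import *
s=ctrl.read_state();print(s['qpos'].round(2),s['tcp_pos'],s['orientation'])"
```

```text
[ 0.9   0.21 -0.26  1.62  0.06  1.31  0.31] [ 0.42682153 -0.39723973  0.40510337] [3.14101259e+00 4.71716623e-04 1.25554084e+00]
```

step_arm(motion=[{"linear":[0.008,0.024,0],"rot":[0,0,0.12],"hand":0},{"linear":[0.008,0.024,0],"rot":[0,0,0.12],"hand":0},{"linear":[0.008,0.024,0],"rot":[0,0,0.12],"hand":0},{"linear":[0.008,0.024,0],"rot":[0,0,0.12],"hand":0},{"linear":[0.008,0.024,0],"rot":[0,0,0.12],"hand":0},{"linear":[0.008,0.024,0],"rot":[0,0,0.12],"hand":0},{"linear":[0.008,0.024,0],"rot":[0,0,0.12],"hand":0},{"linear":[0.008,0.024,0],"rot":[0,0,0.12],"hand":0}])

```text
clock: 2.43
tcp_pos: [0.4899, -0.2057, 0.4049]
orientation: [-3.142, 0.0, 2.215]
force: [0.2, -0.3, 0.8]
finger_gap: 0.999
gripper_force: 0.0
```

Run:
```python
from h import *
np.set_printoptions(precision=4,suppress=True)
s=ctrl.read_state();print(s['qpos'].round(2),s['tcp_pos'],s['orientation'])
s=ctrl.snapshot('wrist');save(s,'w0');print(s['eye'],s['orientation'],s['K'][0])
Z=dict(base_tote=0,base_scoop=.045,rim_mid=.095,pocket_mean=.095)
for k,z in Z.items():
    for d in ctrl.tip_of(k,'wrist')[:3]:
        print(k,round(d['score'],2),np.round(d['pixel']),at_z(s,d['pixel'],z,True))
```

```text
[ 0.76  0.12 -0.48  1.73  0.06  1.3   0.91] [ 0.4899 -0.2057  0.4049] [-3.1416  0.0005  2.2155]
[ 0.4466 -0.1485  0.3744] [ 2.8555 -0.0014  0.6437] [371.6483   0.     319.9577]
base_scoop 0.85 [203. 456.] [ 0.587  -0.1211  0.045 ]
pocket_mean 0.95 [280. 401.] [ 0.5717 -0.2032  0.095 ]
```

View pics/w0.png

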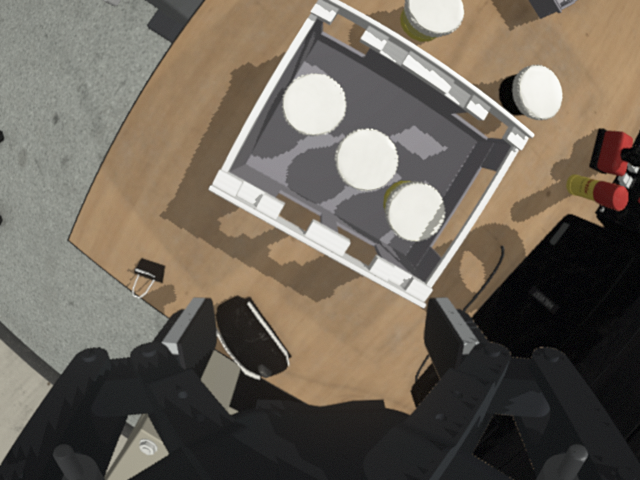

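The wrist view shows the base tote with three jars. The collar's -y rail runs from about (215,185) to (430,295), with gaps near (295,210) and (358,255). I'll enlarge it to measure the collar offset.

Run:
```python
import cv2
i=cv2.imread('pics/w0.png')
cv2.imwrite('pics/w0c.png',cv2.resize(i[165:315,205:445],None,fx=3.3,fy=3.3,interpolation=cv2.INTER_CUBIC))
```

```text
(no output)
```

View pics/w0c.png

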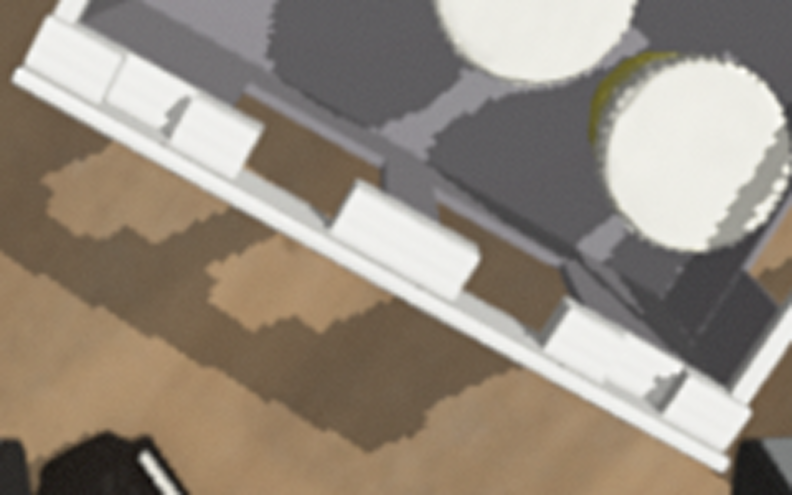

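Run:
```python
from h import *
np.set_printoptions(precision=4,suppress=True)
s=ctrl.snapshot('wrist')
P=[(265,125,-43,-70),(358,182,-17,-70),(480,255,17,-70),(568,300,43,-70)]
W=np.array([at_z(s,(165+v/3.3,205+u/3.3),.095,True)[:2] for u,v,_,_ in P]);C=np.array([[a,b] for *_,a,b in P])/1e3
for u,v in [(240,178),(330,228),(460,298),(545,345),(52,18),(750,408),(107,90),(627,345)]: print(at_z(s,(165+v/3.3,205+u/3.3),.095,True))
d=np.polyfit(C[:,0],W,1);th=np.arctan2(d[0,1],d[0,0]);print(W,'scale',np.linalg.norm(d[0]),'yaw',th)
Rm=np.array([[np.cos(th),-np.sin(th)],[np.sin(th),np.cos(th)]])
print('collar centre',(W-C@Rm.T).mean(0),'resid',(W-C@Rm.T)-(W-C@Rm.T).mean(0))
```

```text
[ 0.4602 -0.2228  0.095 ]
[ 0.4844 -0.2201  0.095 ]
[ 0.5199 -0.2158  0.095 ]
[ 0.5443 -0.213   0.095 ]
[ 0.4022 -0.2175  0.095 ]
[ 0.599  -0.1952  0.095 ]
[ 0.4226 -0.224   0.095 ]
[ 0.561 -0.201  0.095]
[[ 0.4576 -0.209 ]
 [ 0.4831 -0.2072]
 [ 0.5171 -0.2043]
 [ 0.5414 -0.2006]] scale 0.9825157479731746 yaw 0.09760273691167816
collar centre [ 0.493  -0.1356] resid [[ 0.0006  0.0005]
 [ 0.0002 -0.0003]
 [ 0.0004 -0.0007]
 [-0.0012  0.0005]]
```

step_arm(motion=[{"linear":[0,0.026,0],"rot":[0,0,0.12],"hand":0},{"linear":[0,0.026,0],"rot":[0,0,0.12],"hand":0},{"linear":[0,0.026,0],"rot":[0,0,0.12],"hand":0},{"linear":[0,0.026,0],"rot":[0,0,0.12],"hand":0},{"linear":[0,0.026,0],"rot":[0,0,0.12],"hand":0},{"linear":[0,0.026,0],"rot":[0,0,0.12],"hand":0},{"linear":[0,0.026,0],"rot":[0,0,0.12],"hand":0},{"linear":[0,0.026,0],"rot":[0,0,0.12],"hand":0}])

```text
clock: 3.4
tcp_pos: [0.4896, 0.0011, 0.4048]
orientation: [-3.141, 0.0, -3.111]
force: [0.4, 0.3, -0.4]
finger_gap: 1.0
gripper_force: 0.0
```

step_arm(motion=[{"linear":[0,0.025,0],"rot":[0,0,0.12],"hand":0},{"linear":[0,0.025,0],"rot":[0,0,0.12],"hand":0},{"linear":[0,0.025,0],"rot":[0,0,0.12],"hand":0},{"linear":[0,0.025,0],"rot":[0,0,0.12],"hand":0},{"linear":[0,0.025,0],"rot":[0,0,0.12],"hand":0},{"linear":[0,0.025,0],"rot":[0,0,0.12],"hand":0},{"linear":[0,0.025,0],"rot":[0,0,0.12],"hand":0},{"linear":[0,0.025,0],"rot":[0,0,0.12],"hand":0}])

```text
clock: 4.07
tcp_pos: [0.4902, 0.201, 0.4047]
orientation: [-3.141, -0.0, -2.151]
force: [-0.3, -0.2, -0.4]
finger_gap: 1.002
gripper_force: 0.0
```

Run:
```python
from h import *
np.set_printoptions(precision=4,suppress=True)
s=ctrl.read_state();print(s['qpos'].round(2),s['tcp_pos'],s['orientation'])
s=ctrl.snapshot('wrist');save(s,'w1')
for k,z in dict(handle=.071,tote_scoop=.022,foot=0,tote=0,spare_front=0).items():
    for d in ctrl.tip_of(k,'wrist')[:3]:
        print(k,round(d['score'],2),np.round(d['pixel']),at_z(s,d['pixel'],z,True))
```

```text
[ 0.36  0.18 -0.93  1.72  0.15  1.31  1.97] [0.4902 0.201  0.4047] [-3.1411 -0.0001 -2.151 ]
handle 0.77 [226. 329.] [0.4879 0.2109 0.071 ]
tote_scoop 0.92 [235. 240.] [0.5734 0.1814 0.022 ]
foot 0.75 [290. 277.] [0.5846 0.2566 0.    ]
tote 0.64 [213. 324.] [0.4936 0.2126 0.    ]
tote 0.35 [224. 325.] [0.4996 0.2235 0.    ]
spare_front 0.76 [ 30. 243.] [0.4562 0.0083 0.    ]
```

View pics/w1.png

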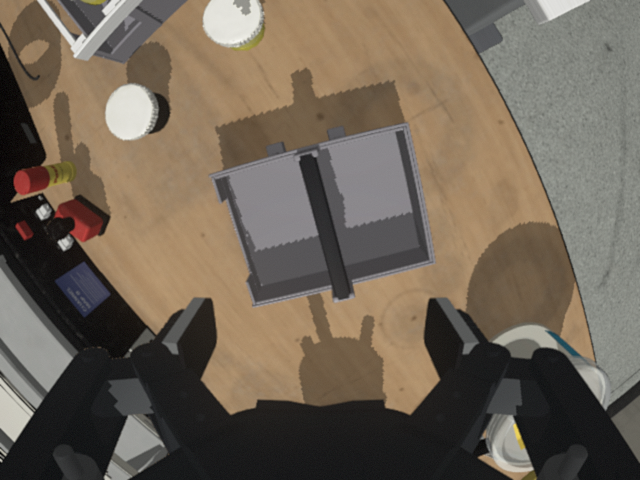

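The wrist view shows the handle bar running from (308,155) to (343,295), and the scoop on the left near (235,240). I'll compute the grasp correction from the bar's ends.

Run:
```python
from h import *
np.set_printoptions(precision=4,suppress=True)
s=ctrl.snapshot('wrist')
a,b=[at_z(s,p,.081,True) for p in [(156,309),(296,344)]]
print(a,b,(a+b)/2,np.linalg.norm(a-b)); v=b-a; print('tote yaw',np.arctan2(v[1],v[0])-np.pi/2)
c=[at_z(s,p,z,True) for p,z in [((175,212),.045),((304,254),.045),((263,434),.045),((125,408),.045)]]
print(np.array(c)); n=(c[3]-c[0]); m=c[2]-c[1]; print(np.arctan2(n[1],n[0]),np.arctan2(m[1],m[0]),np.mean(c,0))
```

```text
[0.4684 0.1508 0.081 ] [0.5101 0.2668 0.081 ] [0.4893 0.2088 0.081 ] 0.12322417405606204
tote yaw -0.34594741474943524
[[0.553  0.1157 0.045 ]
 [0.597  0.2408 0.045 ]
 [0.4259 0.3029 0.045 ]
 [0.3812 0.1765 0.045 ]]
2.8015764058994432 2.7932485388022625 [0.4893 0.209  0.045 ]
```

step_arm(motion=[{"linear":[0,0.004,-0.02],"rot":[0,0,0.117],"hand":0},{"linear":[-0.001,0.004,-0.03],"rot":[0,0,0.117],"hand":0},{"linear":[0,0,-0.035],"hand":0},{"linear":[0,0,-0.035],"hand":0},{"linear":[0,0,-0.03],"hand":0},{"linear":[0,0,-0.015],"hand":0},{"linear":[0,0,-0.008],"hand":0},{"linear":[0,0,-0.005],"hand":0}])

```text
invalid input
```

Run:
```python
from h import *
s=ctrl.read_state();print(s['qpos'].round(2),s['tcp_pos'],s['orientation'])
s=ctrl.snapshot('wrist');save(s,'w2')
```

```text
[ 0.36  0.18 -0.92  1.72  0.15  1.31  1.97] [0.49026435 0.19951879 0.40455973] [-3.14127225e+00 -6.26920738e-04 -2.15735423e+00]
```

View pics/w2.png

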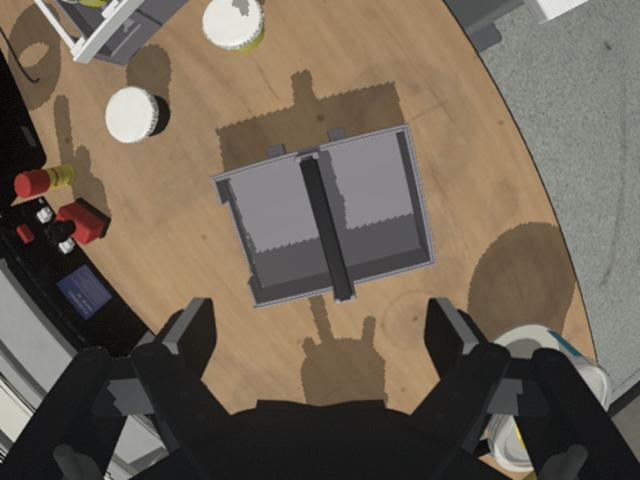

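The move was refused because some rows had no `rot`, so the view is unchanged with the bar still at (309,156) to (344,297). I'll resend it with `rot` on every row.

step_arm(motion=[{"linear":[0,0.005,-0.02],"rot":[0,0,0.118],"hand":0},{"linear":[-0.001,0.004,-0.03],"rot":[0,0,0.118],"hand":0},{"linear":[0,0,-0.035],"rot":[0,0,0],"hand":0},{"linear":[0,0,-0.035],"rot":[0,0,0],"hand":0},{"linear":[0,0,-0.03],"rot":[0,0,0],"hand":0},{"linear":[0,0,-0.015],"rot":[0,0,0],"hand":0},{"linear":[0,0,-0.008],"rot":[0,0,0],"hand":0},{"linear":[0,0,-0.005],"rot":[0,0,0],"hand":0}])

```text
clock: 5.13
tcp_pos: [0.4888, 0.2093, 0.2259]
orientation: [3.141, -0.001, -1.919]
force: [0.3, -0.7, 0.9]
finger_gap: 1.004
gripper_force: 0.0
```

Run:
```python
from h import *
s=ctrl.read_state();print(s['qpos'].round(2),s['tcp_pos'],s['orientation'])
s=ctrl.snapshot('wrist');save(s,'w2')
```

```text
[ 0.26  0.4  -0.88  1.91  0.37  1.    2.01] [0.48884193 0.20934073 0.22591262] [ 3.14081045e+00 -7.62459905e-04 -1.91897025e+00]
```

View pics/w2.png

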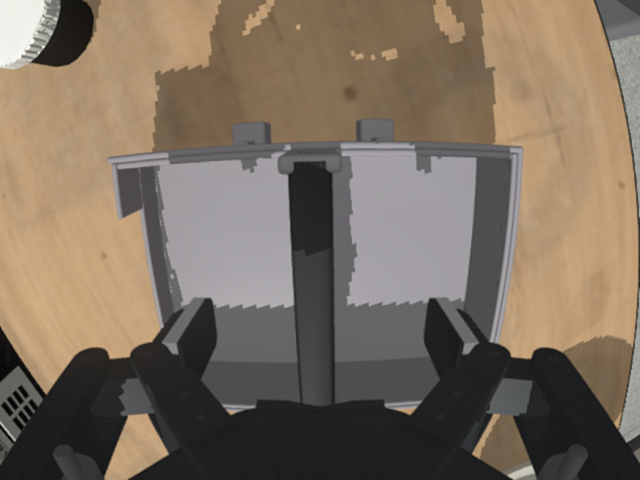

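The bar, at column 312, is between the fingers and aligned with them. I'll close on it.

step_arm(motion=[{"linear":[0,0,0],"rot":[0,0,0],"hand":0.5},{"linear":[0,0,0],"rot":[0,0,0],"hand":0.8},{"linear":[0,0,0],"rot":[0,0,0],"hand":1},{"linear":[0,0,0],"rot":[0,0,0],"hand":1},{"linear":[0,0,0],"rot":[0,0,0],"hand":1},{"linear":[0,0,0],"rot":[0,0,0],"hand":1},{"linear":[0,0,0],"rot":[0,0,0],"hand":1},{"linear":[0,0,0],"rot":[0,0,0],"hand":1}], force=80)

```text
clock: 5.85
tcp_pos: [0.4891, 0.2101, 0.2274]
orientation: [-3.14, 0.0, -1.918]
force: [-0.7, -1.7, 6.8]
finger_gap: 0.147
gripper_force: 79.2
```

step_arm(motion=[{"linear":[0,0,0.005],"rot":[0,0,0],"hand":1},{"linear":[0,0,0.015],"rot":[0,0,0],"hand":1},{"linear":[0,0,0.025],"rot":[0,0,0],"hand":1},{"linear":[0,0,0.03],"rot":[0,0,0],"hand":1},{"linear":[0,0,0.03],"rot":[0,0,0],"hand":1},{"linear":[0,0,0.03],"rot":[0,0,0],"hand":1},{"linear":[0,0,0.02],"rot":[0,0,0],"hand":1},{"linear":[0,0,0.005],"rot":[0,0,0],"hand":1}])

```text
clock: 6.52
tcp_pos: [0.4889, 0.2108, 0.39]
orientation: [-3.138, 0.002, -1.917]
force: [1.4, 0.5, -4.2]
finger_gap: 0.144
gripper_force: 78.4
```

step_arm(motion=[{"linear":[0,0,0],"rot":[0,0,-0.06],"hand":1},{"linear":[0,-0.01,0],"rot":[0,0,-0.11],"hand":1},{"linear":[0,-0.015,0],"rot":[0,0,-0.12],"hand":1},{"linear":[0,-0.015,0],"rot":[0,0,-0.12],"hand":1},{"linear":[0,-0.015,0],"rot":[0,0,-0.12],"hand":1},{"linear":[0,-0.015,0],"rot":[0,0,-0.12],"hand":1},{"linear":[0,-0.015,0],"rot":[0,0,-0.12],"hand":1},{"linear":[0,-0.015,0],"rot":[0,0,-0.12],"hand":1}])

```text
clock: 7.18
tcp_pos: [0.4881, 0.1092, 0.3851]
orientation: [3.141, -0.002, -2.813]
force: [-0.0, -0.5, -3.8]
finger_gap: 0.154
gripper_force: 78.4
```

step_arm(motion=[{"linear":[0,-0.015,0],"rot":[0,0,-0.12],"hand":1},{"linear":[0,-0.015,0],"rot":[0,0,-0.12],"hand":1},{"linear":[0,-0.015,0],"rot":[0,0,-0.12],"hand":1},{"linear":[0,-0.015,0],"rot":[0,0,-0.12],"hand":1},{"linear":[0,-0.015,0],"rot":[0,0,-0.12],"hand":1},{"linear":[0,-0.015,0],"rot":[0,0,-0.12],"hand":1},{"linear":[0,-0.015,0],"rot":[0,0,-0.12],"hand":1},{"linear":[0,-0.015,0],"rot":[0,0,-0.12],"hand":1}])

```text
clock: 7.85
tcp_pos: [0.4881, -0.0107, 0.3851]
orientation: [-3.14, -0.002, 2.51]
force: [0.1, -0.5, -4.4]
finger_gap: 0.143
gripper_force: 78.4
```

step_arm(motion=[{"linear":[0,-0.015,0],"rot":[0,0,-0.12],"hand":1},{"linear":[0,-0.015,0],"rot":[0,0,-0.12],"hand":1},{"linear":[0,-0.015,0],"rot":[0,0,-0.12],"hand":1},{"linear":[0,-0.015,0],"rot":[0,0,-0.12],"hand":1},{"linear":[0,-0.015,0],"rot":[0,0,-0.12],"hand":1},{"linear":[0.001,-0.015,0],"rot":[0,0,-0.12],"hand":1},{"linear":[0.001,-0.015,0],"rot":[0,0,-0.08],"hand":1},{"linear":[0.002,-0.01,0],"rot":[0,0,-0.04],"hand":1}])

```text
clock: 8.52
tcp_pos: [0.4921, -0.1264, 0.385]
orientation: [-3.139, -0.001, 1.67]
force: [0.6, -1.0, -4.1]
finger_gap: 0.149
gripper_force: 78.3
```

Run:
```python
from h import *
np.set_printoptions(precision=4,suppress=True)
s=ctrl.read_state();print(s['qpos'].round(2),s['tcp_pos'],s['orientation'],s['force'],s['torque'])
s=ctrl.snapshot('wrist');save(s,'w3')
```

```text
[ 0.66  0.09 -0.52  1.81  0.05  1.26  0.22] [ 0.4921 -0.1264  0.385 ] [-3.1388 -0.0005  1.6702] [ 0.5869 -1.0303 -4.141 ] [-0.0459  0.0154 -0.039 ]
```

View pics/w3.png

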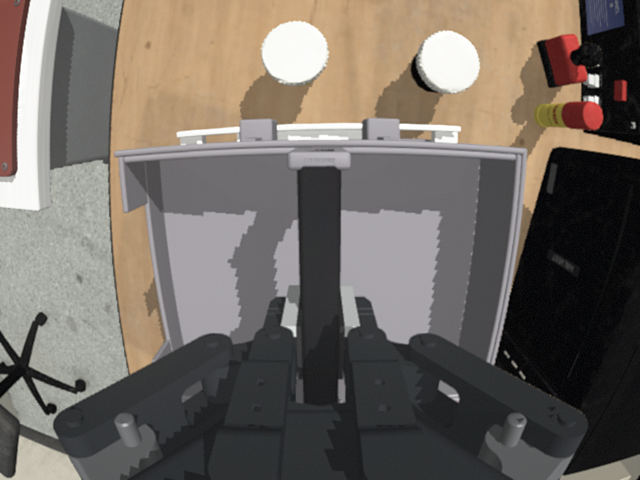

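The tote is held with its scoop end now toward the robot. The collar's +y lip, from (178,134) to (460,128), is nearly parallel to the tote's long wall. I'll cross-check the collar pose from this view and the first top view.

Run:
```python
from h import *
np.set_printoptions(precision=4,suppress=True)
s=ctrl.snapshot('wrist')
a,b=at_z(s,(134,178),.102,True),at_z(s,(128,460),.102,True)
print('lip',a,b,(a+b)/2,np.linalg.norm(a-b),np.arctan2(b[1]-a[1],b[0]-a[0]))
t=ctrl.snapshot('top'); i=cv2.imread('pics/top0.png')
m=(i.min(2)>185).astype(np.uint8); m=cv2.morphologyEx(m,cv2.MORPH_CLOSE,np.ones((5,5)))
n,l,st,c=cv2.connectedComponentsWithStats(m)
for k in range(1,n):
    x,y,w,h,ar=st[k]
    if 330<x<480 and 170<y<320 and w>10: 
        print(st[k])
k=np.zeros_like(m); k[180:315,340:470]=m[180:315,340:470]
p=np.argwhere(k)[:,::-1].astype(np.float32); hull=cv2.convexHull(p)
rc=cv2.minAreaRect(hull); bx=cv2.boxPoints(rc); print(bx)
W=np.array([at_z(t,(v,u),.102) for u,v in bx]); print(W, W.mean(0))
e=[np.roll(W,-1,0)[j]-W[j] for j in range(4)]; print([ (np.linalg.norm(q).round(4),np.arctan2(q[1],q[0]).round(3)) for q in e])
```

```text
lip [ 0.3851 -0.0642  0.102 ] [ 0.5821 -0.041   0.102 ] [ 0.4836 -0.0526  0.102 ] 0.1983601677736534 0.11721035353457142
[ 347  186  115  122 2910]
[391 204  28  26 512]
[391 236  27  27 580]
[[324.2589 210.1647]
 [438.9294 184.6823]
 [461.8235 287.7059]
 [347.153  313.1882]]
[[ 0.5752  0.0063  0.102 ]
 [ 0.6041 -0.2188  0.102 ]
 [ 0.4029 -0.2328  0.102 ]
 [ 0.3768 -0.0162  0.102 ]] [ 0.4898 -0.1154  0.102 ]
[(np.float64(0.227), np.float64(-1.443)), (np.float64(0.2017), np.float64(-3.072)), (np.float64(0.2182), np.float64(1.691)), (np.float64(0.1997), np.float64(0.113))]
```

Run:
```python
from h import *
np.set_printoptions(precision=4,suppress=True)
t=ctrl.snapshot('top'); i=cv2.imread('pics/top0.png')
m=(i.min(2)>185).astype(np.uint8); m=cv2.morphologyEx(m,cv2.MORPH_CLOSE,np.ones((3,3)))
n,l,st,c=cv2.connectedComponentsWithStats(m)
k=max(range(1,n),key=lambda k: st[k][4] if abs(c[k][0]-405)<20 and abs(c[k][1]-247)<20 else 0);print(st[k])
p=np.argwhere(l==k); W=np.array([at_z(t,q+0.0,.102)[:2] for q in p],np.float32)
rc=cv2.minAreaRect(cv2.convexHull(W)); print(rc, np.deg2rad(rc[2]))
hp=cv2.approxPolyDP(cv2.convexHull(p[:,::-1].astype(np.int32)),6,True)[:,0];print(hp,[at_z(t,(v,u),.102) for u,v in hp])
```

```text
[ 347  186  115  122 2801]
((0.4923725426197052, -0.13522928953170776), (0.20101599395275116, 0.17460134625434875), 6.841908931732178) 0.11941383798033445
[[461 286]
 [372 307]
 [347 206]
 [434 186]] [array([ 0.4062, -0.2318,  0.102 ]), array([ 0.3837, -0.0629,  0.102 ]), array([ 0.5792, -0.0378,  0.102 ]), array([ 0.6024, -0.2089,  0.102 ])]
```

step_arm(motion=[{"linear":[0.001,-0.006,0],"rot":[0,0,0.015],"hand":1},{"linear":[0,-0.005,-0.01],"rot":[0,0,0],"hand":1},{"linear":[0,0,-0.01],"rot":[0,0,0],"hand":1},{"linear":[0,0,-0.01],"rot":[0,0,0],"hand":1},{"linear":[0,0,-0.01],"rot":[0,0,0],"hand":1},{"linear":[0,0,-0.008],"rot":[0,0,0],"hand":1},{"linear":[0,0,-0.005],"rot":[0,0,0],"hand":1},{"linear":[0,0,-0.002],"rot":[0,0,0],"hand":1}])

```text
clock: 9.38
tcp_pos: [0.4935, -0.1357, 0.3305]
orientation: [-3.14, -0.001, 1.691]
force: [0.4, -1.4, -3.7]
finger_gap: 0.15
gripper_force: 78.2
```

Run:
```python
from h import *
np.set_printoptions(precision=4,suppress=True)
s=ctrl.read_state();print(s['tcp_pos'],s['orientation'],s['force'],s['torque'])
a=ctrl.snapshot('scene')['pixels'][150:300,270:450,::-1]; b=ctrl.snapshot('wrist')['pixels'][80:220,80:560,::-1]
a=cv2.resize(a,(480,400),interpolation=cv2.INTER_CUBIC); cv2.imwrite('pics/c1.png',np.vstack([a,b]))
```

```text
[ 0.4935 -0.1357  0.3305] [-3.1402 -0.0008  1.6912] [ 0.3942 -1.3725 -3.7387] [ 0.0405  0.0284 -0.0018]
```

View pics/c1.png

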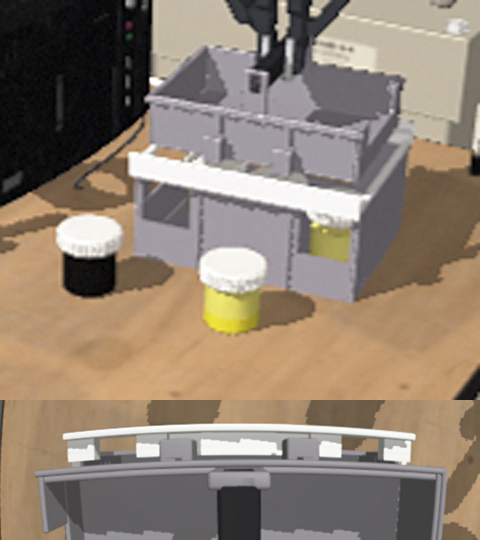

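The scene crop shows the tote just above the collar, with the jars undisturbed. The wrist strip shows the feet at columns 178 and 302, centred between the rail gaps at about 118 and 362. I'll descend gently.

step_arm(motion=[{"linear":[0,-0.001,-0.002],"rot":[0,0,0],"hand":1},{"linear":[0,0,-0.002],"rot":[0,0,0],"hand":1},{"linear":[0,0,-0.001],"rot":[0,0,0],"hand":1},{"linear":[0,0,-0.001],"rot":[0,0,0],"hand":1},{"linear":[0,0,-0.001],"rot":[0,0,0],"hand":1},{"linear":[0,0,-0.0005],"rot":[0,0,0],"hand":1}])

```text
clock: 9.98
tcp_pos: [0.4937, -0.1369, 0.3242]
orientation: [-3.142, 0.0, 1.691]
force: [0.2, -0.3, -3.4]
finger_gap: 0.15
gripper_force: 78.4
```

step_arm(motion=[{"linear":[0,0,-0.001],"rot":[0,0,0],"hand":1},{"linear":[0,0,-0.0005],"rot":[0,0,0],"hand":1},{"linear":[0,0,-0.0005],"rot":[0,0,0],"hand":1},{"linear":[0,0,-0.0005],"rot":[0,0,0],"hand":1}])

```text
clock: 10.32
tcp_pos: [0.4938, -0.1367, 0.3219]
orientation: [3.141, -0.0, 1.691]
force: [-1.4, 2.2, -0.7]
finger_gap: 0.149
gripper_force: 78.9
```

step_arm(motion=[{"linear":[0,0,-0.0005],"rot":[0,0,0],"hand":1},{"linear":[0,0,-0.0005],"rot":[0,0,0],"hand":1},{"linear":[0,0,0],"rot":[0,0,0],"hand":1}])

```text
clock: 10.57
tcp_pos: [0.4939, -0.1365, 0.3213]
orientation: [3.141, 0.0, 1.691]
force: [-3.2, 4.0, 5.4]
finger_gap: 0.149
gripper_force: 79.7
```

step_arm(motion=[{"linear":[-0.0005,0.0005,0],"rot":[0,0,0],"hand":1},{"linear":[-0.0005,0,0],"rot":[0,0,0],"hand":1},{"linear":[-0.0005,0,0],"rot":[0,0,0],"hand":1}])

```text
clock: 10.82
tcp_pos: [0.492, -0.1366, 0.3203]
orientation: [-3.141, 0.0, 1.691]
force: [-0.1, -0.4, -4.4]
finger_gap: 0.148
gripper_force: 78.3
```

step_arm(motion=[{"linear":[-0.0005,0,0],"rot":[0,0,0],"hand":1},{"linear":[-0.0005,0,0],"rot":[0,0,0],"hand":1},{"linear":[0,0,0],"rot":[0,0,0],"hand":1}])

```text
clock: 11.07
tcp_pos: [0.4912, -0.1365, 0.3205]
orientation: [3.142, -0.0, 1.69]
force: [0.8, 0.7, -5.2]
finger_gap: 0.146
gripper_force: 78.2
```

The upward load vanished, so the feet are over the pockets. I'll lower in small steps.

step_arm(motion=[{"linear":[0.0003,0,-0.0007],"rot":[0,0,0],"hand":1},{"linear":[0,0,-0.0007],"rot":[0,0,0],"hand":1},{"linear":[0,0,-0.0006],"rot":[0,0,0],"hand":1}])

```text
clock: 11.32
tcp_pos: [0.4915, -0.1364, 0.3185]
orientation: [-3.141, -0.0, 1.691]
force: [-0.1, 0.5, -4.2]
finger_gap: 0.145
gripper_force: 78.3
```

step_arm(motion=[{"linear":[0,0,-0.0008],"rot":[0,0,0],"hand":1},{"linear":[0,0,-0.0008],"rot":[0,0,0],"hand":1},{"linear":[0,0,-0.0006],"rot":[0,0,0],"hand":1}])

```text
clock: 11.57
tcp_pos: [0.4915, -0.1364, 0.3164]
orientation: [-3.141, -0.0, 1.691]
force: [0.6, 0.1, -4.3]
finger_gap: 0.148
gripper_force: 78.3
```

step_arm(motion=[{"linear":[0,0,-0.0005],"rot":[0,0,0],"hand":1},{"linear":[0,0,-0.0005],"rot":[0,0,0],"hand":1}])

```text
clock: 11.73
tcp_pos: [0.4915, -0.1364, 0.3154]
orientation: [-3.141, -0.0, 1.691]
force: [0.6, 0.1, -1.7]
finger_gap: 0.149
gripper_force: 78.7
```

step_arm(motion=[{"linear":[0,0,-0.0004],"rot":[0,0,0],"hand":1},{"linear":[0,0,-0.0003],"rot":[0,0,0],"hand":1},{"linear":[0,0,0],"rot":[0,0,0],"hand":1}])

```text
clock: 11.98
tcp_pos: [0.4916, -0.1363, 0.3154]
orientation: [3.142, 0.0, 1.691]
force: [-4.0, 0.8, 5.2]
finger_gap: 0.149
gripper_force: 79.7
```

step_arm(motion=[{"linear":[0,0,0.0002],"rot":[0,0,0],"hand":1},{"linear":[0,0,0],"rot":[0,0,0],"hand":1},{"linear":[0,0,0],"rot":[0,0,0],"hand":0.75},{"linear":[0,0,0],"rot":[0,0,0],"hand":0.5},{"linear":[0,0,0],"rot":[0,0,0],"hand":0.2},{"linear":[0,0,0],"rot":[0,0,0],"hand":0},{"linear":[0,0,0],"rot":[0,0,0],"hand":0},{"linear":[0,0,0],"rot":[0,0,0],"hand":0}], force=20)

```text
clock: 12.65
tcp_pos: [0.4916, -0.1364, 0.315]
orientation: [3.142, -0.0, 1.691]
force: [-0.0, 1.4, -0.3]
finger_gap: 0.939
gripper_force: 0.0
```

step_arm(motion=[{"linear":[0,0,0.005],"rot":[0,0,0],"hand":0},{"linear":[0,0,0.01],"rot":[0,0,0],"hand":0},{"linear":[0,0,0.02],"rot":[0,0,0],"hand":0},{"linear":[0,0,0.03],"rot":[0,0,0],"hand":0},{"linear":[0,0,0.03],"rot":[0,0,0],"hand":0},{"linear":[0,0,0.03],"rot":[0,0,0],"hand":0},{"linear":[0,0,0.02],"rot":[0,0,0],"hand":0},{"linear":[0,0,0],"rot":[0,0,0],"hand":0}])

```text
clock: 13.32
tcp_pos: [0.4922, -0.1361, 0.4658]
orientation: [3.135, 0.003, 1.691]
force: [0.8, 0.4, 0.1]
finger_gap: 0.999
gripper_force: 0.0
```

Run:
```python
from h import *
a=ctrl.snapshot('scene')['pixels'][150:300,270:450,::-1]; b=ctrl.snapshot('wrist')['pixels'][40:400,80:560,::-1]
a=cv2.resize(a,(360,300),interpolation=cv2.INTER_CUBIC); b=cv2.resize(b,(400,300)); cv2.imwrite('pics/c2.png',np.hstack([a,b]))
```

```text
(no output)
```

View pics/c2.png

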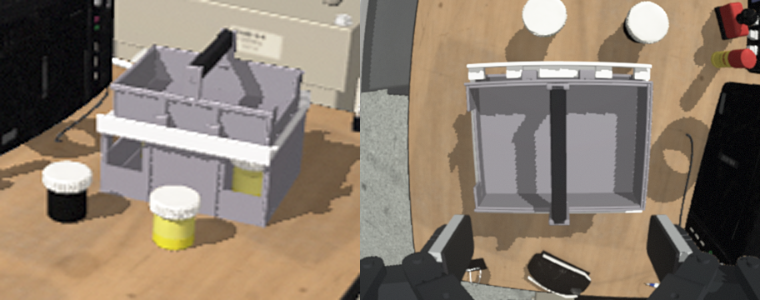

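The tote stands level, seated in the collar with its feet down behind the lip. The spare jars haven't moved, and the gripper is clear.

```bash
python3 -c "
from station import ctrl
print(ctrl.sign_off())"
```

```text
the job is handed in; nothing more can be done
None
```

The tote is stacked end for end on the base tote's collar, all four feet appear fully home in the pockets (about 6.5 mm drop felt), it stands level and released, and the job is handed in at about 13 s; the result of the judging was not shown.

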